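Timer onto the sloped desk stand

TASK

Set the countdown timer on the sloped stand so that it can be read from the front: flat on its back on the slope, in the middle, its button edge down against the cleat that stops it sliding off, and its display edge uphill. Let go of it there.

Things in the scene. Friction and masses are not known exactly. Their poses are not given: they have to be found in the camera images.
- timer_center (a point): Countdown timer: loose flat off-white square block, display and buttons on its upper face, 64 x 64 x 16 mm thick, 0.07 kg, lying on its back. This point is its centre, 8 mm above its underside. Axes: z out of the face (up at the start), x in the face from the button edge to the display edge, y across. Grip it across y, 64 mm.
- timer_head (a point): Middle of the timer's display edge, half-way up its thickness: 32 mm from the centre along the timer's x.
- bed: Bed of the fixed stand: smooth plate 120 mm wide, open at both sides, rising 25 degrees, with a dark cleat (bar 10 mm high) along its low front edge; the timer slides down to it. Origin: on the plate's face, mid-width, at the cleat's uphill foot, 22 mm above the worktop. x up the slope (plate ends at 96 mm), y left along the cleat, z out of the plate. Timer fully home: centre at (32, 0, 8) mm.
Mind the look-alikes: they are no part of the job. What is shaped like the part that bears timer_center but orange is not meant.

How it is judged:
At the end, for the whole second after the job is handed in: The timer lies flat on the bed (within 6 degrees), face up, display edge uphill, its centre within 20 mm of the middle of the cleat and no more than 12 mm up the slope from fully home, its edge along the cleat within 11 degrees, at rest (x of timer_center in the frame of bed between 0.026 and 0.044 m and y of timer_center in the frame of bed between -0.02 and 0.02 m and z of timer_center in the frame of bed below 0.012 m and angle between the z axis of timer_center and the z axis of bed, either way round below 0.1 rad and angle between timer_center's own z axis and vertical below 0.8 rad and angle between the x axis of timer_center and the x axis of bed, either way round below 0.2 rad and x of timer_head in the frame of bed above 0.05 m and linear speed of timer below 0.02 m/s); the robot touches nothing.
It also fails if it takes over 29 s, if anything falls off the work surface, if the arm or the gripper's body presses on something with over 40 N, if the wrist force passes 120 N, or if a joint passes its speed limit or range.

ROBOT

A 7-joint arm with a two-finger parallel gripper is mounted at the origin on a cart in front of the work surface, level with it; the furniture and walls round the work are solid. World frame = base frame: x ahead of the robot, y to its left, z up, the work surface at z = 0. Lengths are in m, angles in rad, forces in N, time in s.
With the tool pointing down it reaches from about 0.35 to 0.9 m from the base axis. Payload 8.1 kg.
Tool frame: the origin (TCP) lies at the very end of the fingers, on their centre line; the grasp point (between the pads) lies 19 mm behind it (grasp_offset is the distance from the TCP to the grasp point, in m); z points along the fingers, y is the line along which they close (so a half turn about z gives the same grasp; the last joint's range is limited). The gripper opens to 92 mm and grips with 3 to 60 N. Pads are 19 mm wide; open, the fingers measure 130 mm over their backs; the gripper's body (75 mm by 190 mm) begins 47 mm behind the grasp point.
Start: joints at [1.027, 0.434, 0.025, 1.573, -0.012, 1.134, -0.075], TCP at [0.267, -0.565, 0.227] pointing down, gripper open.
Joint ranges: [-2.62, 2.62], [-0.44, 2.09], [-1.27, 1.32], [0.08, 2.57], [-1.32, 4.46], [0.12, 2], [-2.74, 2.74]. Speed limits (rad/s): [2.22, 2.22, 3.01, 3.01, 3.14, 3.14, 3.14].

INTERFACE

Orientations are given as a rotation vector (axis times angle).
In Python, from cell import observe, get_image, camera_params, sign_off, silhouettes, grasp_offset gives the robot as it stands. The module is installed in compiled form; this text tells all that it offers.
- The arm moves only by the tool jog_arm, never from a script. Its argument "motion" is a list that holds one entry, the list of rows, each a list of 7 numbers: the shift along the tool's x, y, z in m, then the turn, a rotation vector about the tool's x, y, z in rad, then the closure, from -1 (fully open) to 1 (shut), so that 0 is half open. In form: [[[dx, dy, dz, wx, wy, wz, hand], ...]]. A call has 1 to 10 rows; each row is the pose to reach, as a shift and turn from the pose commanded when the call began, along the tool's axes at that moment; what a row does not reach only later rows make up. A row lasts 1/12 s, in which the tool goes at most 41.7 mm and 7.16 degrees, less where a joint would pass 70% of its speed; a pose out of reach is approached as far as the arm can. A call with a gripper value outside its range is refused whole. The fingers move at their own pace and stop on an object; "force" is the grip in N (left out, the last holds). Time passes only in rows, so rows that repeat a pose let the fingers close. It gives the time, the measured TCP pose, the force, the opening and the grip force at its end, in the units of the state.
- observe(): the state, without advancing time (a new reading comes with each control period).
- get_image(name): name is "scene" or "top" or "wrist"; returns the picture (420x560x3 uint8, red, green, blue); there is no depth.
- camera_params(name): a dict with "vertical_fov" (degrees; the focal length in pixels is half the picture's height over the tangent of half this angle, whatever the lens; pixels are square), "cx", "cy" (the principal point, pixels), "dist_coeffs" ([k1, k2, p1, p2, k3] as OpenCV has them; the pictures are not rectified), "T" (4x4, takes a point from camera to world coordinates). Camera axes: x right, y down, z forward; pixel columns grow to the right and rows downward; lengths in m; the calibration is good to about 2 mm. A picture is of the moment at which its call begins: read the wrist's pose just before it. camera_params takes no time and is no camera call; for the wrist camera it gives the pose at the moment of the call.
- sign_off(): hands the job in; it is judged then, once.
Trained networks look in the newest picture that a camera, given by its name, has taken for a name from the list of things; names that differ only in an ending like _2 or _b are one class to them, and where a whole thing is asked for, a point or a joint stands for the part that bears it (a point fixed in the world has none). Each returns a list of dicts, best first, with "p" (0 to 1); they miss things now and then, are a little off and sometimes report something else, mostly with a low value. They report only what shows in the picture. A call takes as long as a camera call. They do not tell look-alikes from the thing itself.
- silhouettes(query, camera): "mask" (420x560 bool, what is visible of it) and "pixel" ([column, row] in pixels, amid what is visible of it).
The state is a dict: "clock": time; "joints": joint angles; "dq": joint speeds; "joint_efforts": joint torques, N m; "position": TCP position; "ee_rot": TCP orientation; "force": force on the tool from outside, world axes, zero at the start; "ft_torque": the same for the moment, N m; "width": opening from 0.0 (shut) to 1.0 (fully open); "gripper_force": force on a finger pad.
Only numpy, scipy, OpenCV 4.12 (cv2) and the standard library are available. Lean on these libraries where they do the work, as an engineer would, in place of code of your own. Each camera call takes 0.05 s, during which the arm holds its last target. There are 200 camera calls.

## Working session

There is one attempt and no reset: what is moved stays moved. The work goes in short steps, Python scripts to look and compute and a tool call to move; the robot and the scene stay as the last step left them, time stands still between calls to the robot, and variables do not carry over. Pictures are saved under pics/ and viewed, at most 10 in all, crops included, and the job is handed in when it is done.

Besides the shell and the picture viewer there is one more tool, called by a JSON object that holds its "fn" and its "kwargs", one argument or row to a line. jog_arm: Moves the arm, as the interface text tells. Its arguments: {"type":"object","properties":{"motion":{"type":"array"},"force":{"type":"number"}},"required":["motion"]}

```bash
mkdir -p pics; cat > h.py <<'E'
import numpy as np, cv2
from cell import *
from scipy.spatial.transform import Rotation as R
def cam(n):
    p=camera_params(n); f=210/np.tan(np.radians(p["vertical_fov"])/2)
    return np.array([[f,0,p["cx"]],[0,f,p["cy"]],[0,0,1]]),np.array(p["dist_coeffs"],float),np.array(p["T"])
def ray(n,px,c=None):
    K,d,T=c or cam(n)
    u=cv2.undistortPoints(np.array(px,float).reshape(-1,1,2),K,d).reshape(-1,2)
    return T[:3,3],np.c_[u,np.ones(len(u))]@T[:3,:3].T
def onz(n,px,z,c=None):
    o,v=ray(n,px,c); return o+v*((z-o[2])/v[:,2])[:,None]
def proj(n,P,c=None):
    K,d,T=c or cam(n); Ti=np.linalg.inv(T)
    return cv2.projectPoints(np.array(P,float).reshape(-1,1,3),cv2.Rodrigues(Ti[:3,:3])[0],Ti[:3,3],K,d)[0].reshape(-1,2)
def save(n,im): cv2.imwrite(f"pics/{n}.png",im[:,:,::-1])
E
python3 - <<'E'
from h import *
print(observe()); print(grasp_offset)
a=get_image("scene");b=get_image("top")
save("scene",a);save("top",b)
save("both",cv2.resize(np.hstack([a,b]),(800,300),interpolation=cv2.INTER_AREA))
for n in("top","scene"):
  print(n,cam(n)[2].round(3).tolist())
  for q in("timer_center","bed"):
    for s in silhouettes(q,n):
        m=s["mask"];c=(a if n=="scene" else b)[m].mean(0).round()
        print(n,q,round(s["p"],2),s["pixel"],m.sum(),c,onz(n,[s["pixel"]],0.016).round(3))
E
```

```text
{'clock': 0.0, 'joints': array([ 1.027385  ,  0.43521296,  0.02494301,  1.57410984, -0.01164231,
        1.13400741, -0.07509459]), 'dq': array([ 0.00020473, -0.00035962,  0.00182113, -0.00018999,  0.00139205,
        0.00233072,  0.00158393]), 'joint_efforts': array([-7.46483074e-04, -6.67850590e+01,  9.84435976e-01, -3.14455390e+01,
       -6.07662974e-02,  4.31818224e-02,  1.61018788e-04]), 'position': array([ 0.26642268, -0.56479023,  0.22594592]), 'ee_rot': array([-3.06411851e+00, -6.86412740e-01,  6.88797897e-04]), 'force': array([-0.48675187,  0.05129791, -0.17539614]), 'ft_torque': array([0.0169348 , 0.00254419, 0.03000023]), 'gripper_force': 0.0, 'width': 1.0027758972625493}
0.0188
top [[0.077, -0.969, 0.234, 0.283], [-0.997, -0.075, 0.014, -0.288], [0.004, -0.235, -0.972, 0.871], [0.0, 0.0, 0.0, 1.0]]
top timer_center 0.68 [249.2, 247.4] 1300 [209. 114.  24.] [[ 0.408 -0.231  0.016]]
top timer_center 0.6 [321.9, 261.9] 1323 [170. 166. 131.] [[ 0.392 -0.361  0.016]]
top bed 0.71 [298.9, 170.2] 3918 [112. 108. 100.] [[ 0.557 -0.31   0.016]]
scene [[0.462, -0.541, 0.703, -0.118], [-0.887, -0.289, 0.36, -0.614], [0.008, -0.79, -0.613, 0.565], [0.0, 0.0, 0.0, 1.0]]
scene timer_center 0.79 [239.2, 221.3] 649 [247. 153.  37.] [[ 0.403 -0.237  0.016]]
scene timer_center 0.73 [288.5, 245.8] 759 [224. 217. 186.] [[ 0.386 -0.366  0.016]]
scene bed 0.84 [301.9, 192.9] 1702 [189. 175. 164.] [[ 0.561 -0.313  0.016]]
```

View pics/top.png

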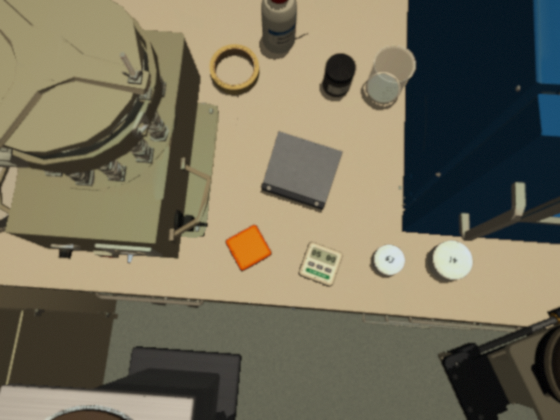

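View pics/scene.png

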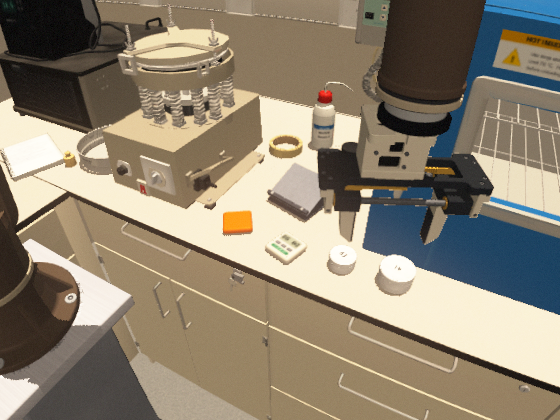

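Two candidates in the top view: the orange block at (249,247) and the off-white one with markings at (321,262). The off-white one fits the description, and orange is excluded. The stand is at (300,170), with its cleat on the near side around (293,198). I'll confirm with one enlarged crop and fit the outlines.

```bash
python3 - <<'E'
from h import *
from scipy.optimize import least_squares
b=get_image("top"); a=get_image("scene")
save("crop",np.hstack([cv2.resize(b[225:300,285:360],(480,480),interpolation=cv2.INTER_CUBIC),cv2.resize(a[225:270,260:310],(320,480),interpolation=cv2.INTER_CUBIC)[:480]]))
def pick(n,q,f):
    L=silhouettes(q,n); return [s for s in L if f(s)][0]["mask"]
img={"top":b,"scene":a}
def white(n): return lambda s: img[n][s["mask"]].mean(0)[2]>90
cams={n:cam(n) for n in("top","scene")}
mt={n:pick(n,"timer_center",white(n)) for n in cams}
mb={n:pick(n,"bed",lambda s:1) for n in cams}
def hullpts(m):
    c=max(cv2.findContours(m.astype(np.uint8),0,1)[0],key=cv2.contourArea); return cv2.convexHull(c).reshape(-1,2).astype(np.float32)
def moments(h):
    M=cv2.moments(h.reshape(-1,1,2)); A=M["m00"]
    return np.array([M["m10"]/A,M["m01"]/A]),A
def iou_fit(masks,verts,x0,names):
    # distance of the model hull contour samples to mask contour, symmetric
    def res(p):
        r=[]
        for n in names:
            h=cv2.convexHull(proj(n,verts(p),cams[n]).astype(np.float32))
            c=hullpts(masks[n])
            # resample observed hull by arc length
            cc=np.vstack([c,c[:1]]);s=np.r_[0,np.cumsum(np.linalg.norm(np.diff(cc,axis=0),axis=1))]
            t=np.linspace(0,s[-1],60,endpoint=False)
            pts=np.c_[np.interp(t,s,cc[:,0]),np.interp(t,s,cc[:,1])]
            r+=[cv2.pointPolygonTest(h,(float(q[0]),float(q[1])),True)-0.5 for q in pts]
        return np.array(r)
    return least_squares(res,x0,loss="soft_l1",diff_step=1e-3,x_scale=[.01,.01,.1])
def box(xs,ys,zs): return np.array([[x,y,z] for x in xs for y in ys for z in zs])
def tv(p):
    v=box([-.032,.032],[-.032,.032],[0,.016]);c,s=np.cos(p[2]),np.sin(p[2])
    return np.c_[p[0]+c*v[:,0]-s*v[:,1],p[1]+s*v[:,0]+c*v[:,1],v[:,2]]
S,C=np.sin(np.radians(25)),np.cos(np.radians(25))
def bv(p):
    v=np.vstack([box([-.01,0],[-.06,.06],[0,.010]),box([0,.096],[-.06,.06],[0])])
    w=np.c_[C*v[:,0]-S*v[:,2],v[:,1],.022+S*v[:,0]+C*v[:,2]]
    # floor outline
    w=np.vstack([w,box([-.01*C,.096*C],[-.06,.06],[0])])
    c,s=np.cos(p[2]),np.sin(p[2])
    return np.c_[p[0]+c*w[:,0]-s*w[:,1],p[1]+s*w[:,0]+c*w[:,1],w[:,2]]
for nm in(("top",),("top","scene")):
    for lab,m,v,x0 in(("timer",mt,tv,[.39,-.36,-.3]),("bed",mb,bv,[.50,-.30,-.3])):
        f=iou_fit(m,v,x0,nm); print(nm,lab,f.x.round(4),np.sqrt(np.mean(f.fun**2)).round(2))
        o=b.copy() if len(nm)==2 and lab=="timer" else (o if len(nm)==2 else b)
        if len(nm)==2:
            for P in proj("top",v(f.x),cams["top"]): cv2.circle(o,tuple(int(round(8*z)) for z in P),8,(255,0,0),-1,shift=3)
save("fit",cv2.resize(o[110:310,220:380],(640,800),interpolation=cv2.INTER_CUBIC)[:,:][0:800:1][:600*800//600:1] if 0 else cv2.resize(o[120:300,230:370],(466,600),interpolation=cv2.INTER_CUBIC))
E
```

```text
('top',) timer [ 0.3893 -0.3587 -0.2605] 0.71
('top',) bed [ 0.5143 -0.3026 -0.2549] 0.5
('top', 'scene') timer [ 0.3895 -0.3587 -0.2634] 1.04
('top', 'scene') bed [ 0.5148 -0.3024 -0.254 ] 3.6
```

View pics/crop.png

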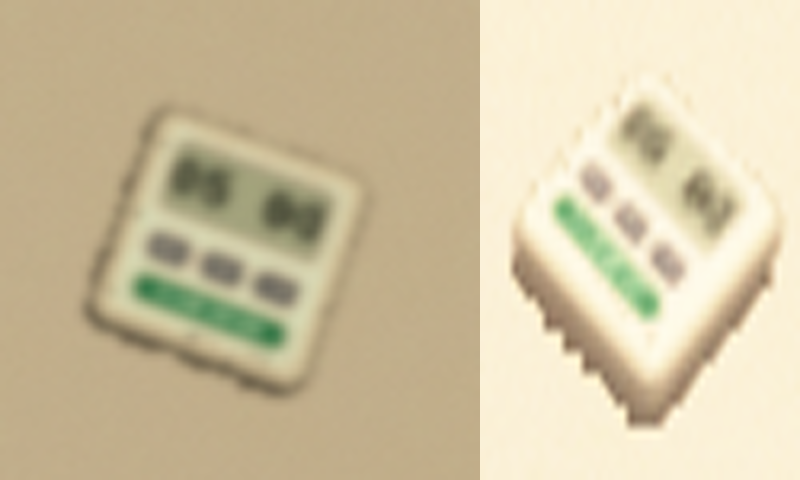

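View pics/fit.png

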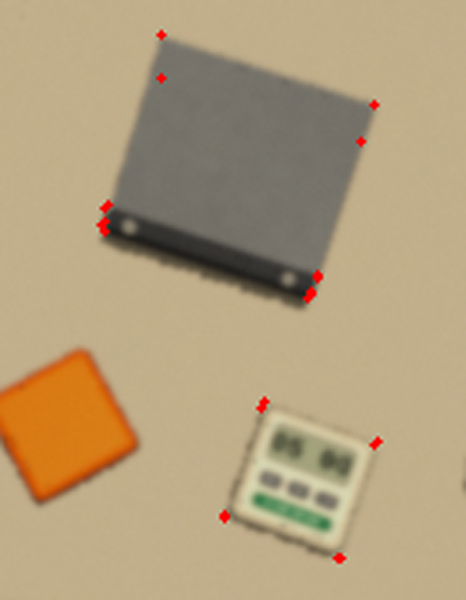

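The crop confirms the off-white timer: display uphill-side, green button edge near the robot, yaw ≈ -0.26. That's nearly parallel to the stand, and both fits match the image well. Next I'll compute the moves.

```bash
cat >> h.py <<'E'
def toolrot(yaw,tilt=0): # tool x along yaw, z down; tilt = slope
    return R.from_euler("z",yaw)*R.from_euler("y",-tilt)*R.from_euler("x",np.pi)
BED=np.array([.5144,-.3025,.022]); BY=-.255; BR=R.from_euler("z",BY)*R.from_euler("y",-np.radians(25))
TM=np.array([.3893,-.3587,0]); TY=-.262
def delta(p0,r0,p1,r1):
    return np.r_[r0.inv().apply(np.array(p1)-p0),(r0.inv()*r1).as_rotvec()]
def bedp(x,y,z): return BED+BR.apply([x,y,z])
E
python3 - <<'E'
from h import *
s=observe(); p,r=s["position"],R.from_rotvec(s["ee_rot"])
np.set_printoptions(suppress=True,precision=4)
g=toolrot(TY)
print(delta(p,r,TM+[0,0,.12],g)); print(bedp(.034,0,.1))
E
```

```text
[ 0.199  -0.1345  0.1067  0.0001 -0.      0.7028]
[ 0.5033 -0.2996  0.127 ]
```

{"fn": "jog_arm", "kwargs": {
  "motion": [
    [[0.03, -0.02, 0, 0, 0, 0.11, -1], [0.06, -0.04, 0, 0, 0, 0.22, -1], [0.09, -0.06, 0, 0, 0, 0.33, -1], [0.12, -0.08, 0, 0, 0, 0.44, -1], [0.15, -0.1, 0.02, 0, 0, 0.55, -1], [0.18, -0.12, 0.05, 0, 0, 0.65, -1], [0.199, -0.1345, 0.08, 0, 0, 0.703, -1], [0.199, -0.1345, 0.106, 0, 0, 0.703, -1], [0.199, -0.1345, 0.106, 0, 0, 0.703, -1], [0.199, -0.1345, 0.106, 0, 0, 0.703, -1]]
  ]
}}

```text
clock: 1.43
position: [0.3885, -0.3586, 0.1204]
ee_rot: [-3.114, 0.41, 0.004]
force: [0.7, -0.9, 1.3]
width: 1.002
gripper_force: 0.0
```

```bash
python3 - <<'E'
from h import *
np.set_printoptions(suppress=True,precision=4)
im=get_image("wrist"); s=observe();p,r=s["position"],R.from_rotvec(s["ee_rot"])
v=np.array([[x,y,.016] for x,y in((-.032,-.032),(-.032,.032),(.032,.032),(.032,-.032))])
w=R.from_euler("z",TY).apply(v)+TM
o=im.copy(); cv2.polylines(o,[proj("wrist",w).round().astype(int)],True,(255,0,0)); save("wrist1",o)
print(s["clock"],p,s["joints"],delta(p,r,TM+[0,0,.003],toolrot(TY)))
E
```

```text
1.4833 [ 0.389  -0.3599  0.1216] [ 0.5875  0.3976  0.0761  1.9347 -0.0397  0.8104 -1.1487] [-0.0001 -0.0013  0.1186  0.0008 -0.0001 -0.001 ]
```

View pics/wrist1.png

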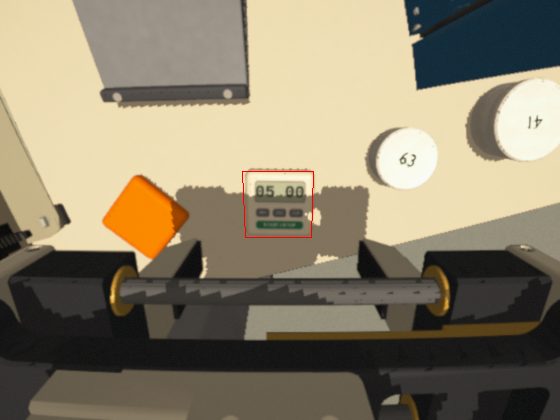

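The wrist view shows the fitted outline on the timer (245–313, 171–238) within 1–2 px. Descending and gripping.

{"fn": "jog_arm", "kwargs": {
  "motion": [
    [[0, 0, 0.035, 0, 0, 0, -1], [0, 0, 0.07, 0, 0, 0, -1], [0, 0, 0.1, 0, 0, 0, -1], [0, 0, 0.117, 0, 0, 0, -1], [0, 0, 0.117, 0, 0, 0, -1], [0, 0, 0.117, 0, 0, 0, 0], [0, 0, 0.117, 0, 0, 0, 0.2], [0, 0, 0.117, 0, 0, 0, 0.2], [0, 0, 0.117, 0, 0, 0, 0.2], [0, 0, 0.117, 0, 0, 0, 0.2]]
  ],
  "force": 20
}}

```text
clock: 2.32
position: [0.39, -0.3594, 0.005]
ee_rot: [3.113, -0.411, 0.003]
force: [-1.1, 0.2, 11.1]
width: 0.695
gripper_force: 20.0
```

Gripped at 64 mm. Lifting, then computing the approach.

{"fn": "jog_arm", "kwargs": {
  "motion": [
    [[0, 0, -0.03, 0, 0, 0, 0.2], [0, 0, -0.06, 0, 0, 0, 0.2], [0, 0, -0.1, 0, 0, 0, 0.2], [0, 0, -0.14, 0, 0, 0, 0.2], [0, 0, -0.14, 0, 0, 0, 0.2], [0, 0, -0.14, 0, 0, 0, 0.2]]
  ]
}}

```text
clock: 2.82
position: [0.3907, -0.3598, 0.1468]
ee_rot: [3.112, -0.41, 0.008]
force: [-0.2, 0.3, -1.2]
width: 0.696
gripper_force: 20.0
```

```bash
python3 - <<'E'
from h import *
np.set_printoptions(suppress=True,precision=4)
im=get_image("wrist"); save("wrist2",im); a=get_image("scene"); save("s2",np.hstack([cv2.resize(im,(400,300)),cv2.resize(a,(400,300))]))
s=observe();p,r=s["position"],R.from_rotvec(s["ee_rot"])
print(s["clock"],p,s["ee_rot"],s["width"],s["gripper_force"],s["force"])
print(delta(p,r,bedp(.036,0,.06),toolrot(BY,np.radians(25))))
E
```

```text
2.9167 [ 0.389  -0.3584  0.1437] [-3.1146  0.4106  0.0001] 0.6937518153564972 19.97338593006134 [ 0.0683 -0.6727 -1.3845]
[ 0.1139 -0.0865  0.0521  0.0015  0.4364 -0.007 ]
```

View pics/s2.png

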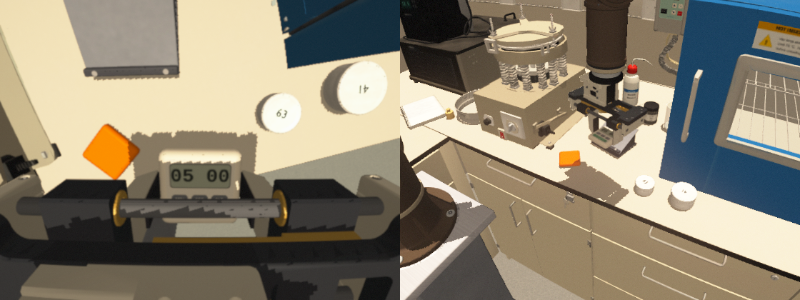

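The timer is held level. Moving above the bed with a 25° tilt.

{"fn": "jog_arm", "kwargs": {
  "motion": [
    [[0.02, -0.015, 0, 0, 0.1, 0, 0.2], [0.04, -0.03, 0, 0, 0.2, 0, 0.2], [0.06, -0.045, 0.0, 0, 0.3, 0, 0.2], [0.08, -0.06, 0.01, 0, 0.4, 0, 0.2], [0.1, -0.075, 0.03, 0, 0.436, 0, 0.2], [0.114, -0.0865, 0.05, 0, 0.436, 0, 0.2], [0.114, -0.0865, 0.052, 0, 0.436, 0, 0.2], [0.114, -0.0865, 0.052, 0, 0.436, 0, 0.2], [0.114, -0.0865, 0.052, 0, 0.436, 0, 0.2]]
  ]
}}

```text
clock: 3.67
position: [0.5208, -0.3047, 0.0907]
ee_rot: [2.989, -0.395, 0.658]
force: [0.1, 0.2, 0.8]
width: 0.696
gripper_force: 20.0
```

```bash
python3 - <<'E'
from h import *
np.set_printoptions(suppress=True,precision=4)
im=get_image("wrist"); s=observe();p,r=s["position"],R.from_rotvec(s["ee_rot"])
o=im.copy()
w=BR.apply([[0,-.06,0],[.096,-.06,0],[.096,.06,0],[0,.06,0]])+BED
cv2.polylines(o,[proj("wrist",w).round().astype(int)],True,(255,0,0)); save("wrist3",o)
print(s["clock"],p,"in bed",BR.inv().apply(p-BED),s["joints"],s["width"])
print(delta(p,r,bedp(.036,0,.005),toolrot(BY,np.radians(25))))
E
```

```text
3.7167 [ 0.521  -0.3053  0.0915] in bed [ 0.0358 -0.001   0.06  ] [ 0.5981  0.4062 -0.1208  2.1526 -0.3027  0.1691 -1.0487] 0.6963445504336212
[ 0.0003 -0.0012  0.055   0.0035  0.0014 -0.0073]
```

View pics/wrist3.png

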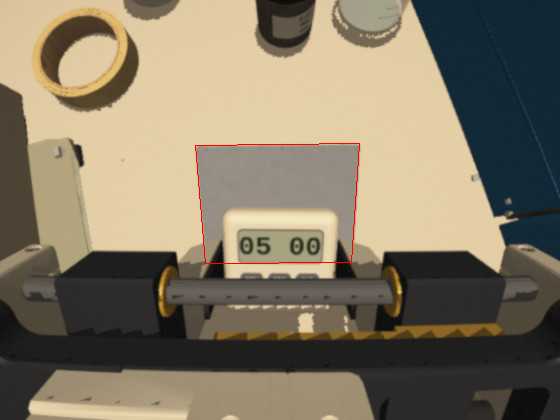

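The plate outline overlays exactly (195–360, 144–263) and the timer sits centred. Joint 6 is near its limit, so I'll descend part way and check.

{"fn": "jog_arm", "kwargs": {
  "motion": [
    [[0, -0.001, 0.015, 0, 0, -0.005, 0.2], [0, -0.001, 0.03, 0, 0, -0.005, 0.2], [0, -0.001, 0.03, 0, 0, -0.005, 0.2]]
  ]
}}

```text
clock: 3.97
position: [0.5339, -0.3076, 0.0635]
ee_rot: [2.988, -0.387, 0.659]
force: [0.0, 1.1, -0.5]
width: 0.696
gripper_force: 20.0
```

```bash
python3 - <<'E'
from h import *
np.set_printoptions(suppress=True,precision=4)
s=observe();p,r=s["position"],R.from_rotvec(s["ee_rot"])
print(s["clock"],"in bed",BR.inv().apply(p-BED),s["joints"],s["force"])
print(delta(p,r,bedp(.036,0,.005),toolrot(BY,np.radians(25))))
E
```

```text
3.9667 in bed [ 0.0358 -0.      0.0291] [ 0.5601  0.4689 -0.085   2.1465 -0.5108  0.119  -0.8409] [ 0.0319  1.0665 -0.5024]
[ 0.0003 -0.0001  0.0241  0.0028  0.002  -0.0023]
```

Joint 6 is at its lower limit, so I'll ease the tilt by 0.06 rad. The timer settles flat on release.

{"fn": "jog_arm", "kwargs": {
  "motion": [
    [[0, 0, 0, 0, -0.06, 0, 0.2], [0, 0, 0.008, 0, -0.06, 0, 0.2], [0, 0, 0.015, 0, -0.06, 0, 0.2], [0, 0, 0.019, 0, -0.06, 0, 0.2], [0, 0, 0.022, 0, -0.06, 0, 0.2], [0, 0, 0.022, 0, -0.06, 0, 0.2]]
  ]
}}

```text
clock: 4.47
position: [0.5428, -0.3094, 0.0439]
ee_rot: [3.014, -0.391, 0.573]
force: [0.8, 0.5, -0.0]
width: 0.699
gripper_force: 20.0
```

```bash
python3 - <<'E'
from h import *
np.set_printoptions(suppress=True,precision=4)
s=observe();p,r=s["position"],R.from_rotvec(s["ee_rot"])
print(s["clock"],"in bed",BR.inv().apply(p-BED),s["joints"],s["force"])
print(delta(p,r,bedp(.036,0,.005),toolrot(BY,np.radians(25))))
E
```

```text
4.4667 in bed [0.0357 0.0004 0.0075] [ 0.4676  0.5156  0.0168  2.0954 -0.5008  0.1851 -0.8713] [ 0.7763  0.4604 -0.0465]
[ 0.0005  0.0004  0.0025  0.0022  0.0604 -0.0028]
```

No contact yet. Lowering 2.5 mm, then opening.

{"fn": "jog_arm", "kwargs": {
  "motion": [
    [[0, 0, 0.0025, 0, 0, 0, 0.2], [0, 0, 0.0025, 0, 0, 0, 0.2], [0, 0, 0.0025, 0, 0, 0, -0.6], [0, 0, 0.0025, 0, 0, 0, -0.8], [0, 0, 0.0025, 0, 0, 0, -0.8], [0, 0, 0.0025, 0, 0, 0, -0.8], [0, 0, 0.0025, 0, 0, 0, -0.8], [0, 0, 0.0025, 0, 0, 0, -0.8]]
  ]
}}

```text
clock: 5.13
position: [0.5442, -0.3097, 0.0423]
ee_rot: [3.013, -0.39, 0.573]
force: [0.4, -0.3, 0.1]
width: 0.896
gripper_force: 0.0
```

{"fn": "jog_arm", "kwargs": {
  "motion": [
    [[0, 0, -0.01, 0, 0, 0, -0.8], [0, 0, -0.03, 0, 0, 0, -0.8], [0, 0, -0.06, 0, 0, 0, -0.8], [0, 0, -0.09, 0, 0, 0, -0.8], [0, 0, -0.12, 0, 0, 0, -0.8], [0, 0, -0.15, 0, 0, 0, -0.8], [0, 0, -0.15, 0, 0, 0, -0.8], [0, 0, -0.15, 0, 0, 0, -0.8]]
  ]
}}

```text
clock: 5.8
position: [0.4914, -0.2956, 0.1843]
ee_rot: [3.011, -0.389, 0.579]
force: [0.7, 0.0, -0.7]
width: 0.902
gripper_force: 0.0
```

```bash
python3 - <<'E'
from h import *
np.set_printoptions(suppress=True,precision=4)
im=get_image("wrist"); s=observe(); o=im.copy()
for z,c in((0.016,(255,0,0)),):
    w=BR.apply([[0,-.032,z],[.064,-.032,z],[.064,.032,z],[0,.032,z]])+BED
    cv2.polylines(o,[proj("wrist",w).round().astype(int)],True,c)
t=get_image("top"); save("done",np.hstack([cv2.resize(o,(480,360)),cv2.resize(t[120:240,240:340],(300,360),interpolation=cv2.INTER_CUBIC)]))
print(s["clock"],s["position"],s["joints"],s["force"])
E
```

```text
5.85 [ 0.4911 -0.2952  0.1828] [ 0.2932  0.2213  0.2522  2.1024 -0.3343  0.4804 -1.0278] [-0.7431 -0.3112 -0.2165]
```

View pics/done.png

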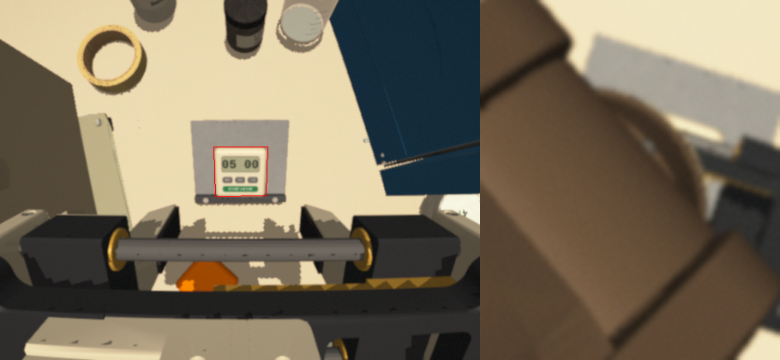

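The timer matches the predicted home outline at (214–267, 147–197): flat, centred, against the cleat and display uphill. The gripper is well clear.

```bash
python3 -c "from cell import *; print(sign_off())"
```

```text
the job is handed in; nothing more can be done
None
```

The timer is on the stand, flat on its back against the cleat, centred with its display edge uphill; I let go of it, moved the gripper clear and handed the job in at about 6 s (no verdict came back).

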